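Charge the test-cassette magazine

TASK

Load the two loose test cassettes, one on top of the other in either order, into the spring-loaded magazine, top face up and round sample well towards the open mouth: press each down against the spring, slide it in under the two retaining lips and push it on until you feel it bear on the back stop, which is clamped at an unknown place. Go gently, never pushing a cassette against the magazine with 15 N or more; leave both lying flat, against the stop and so flush with each other, held down by the lips, and do not disturb the beaker, marker pen, petri dish and small bottle nearby.

Things in the scene. Friction and masses are not known exactly. Their poses are not given: they have to be found in the camera images.
- magazine: grey plastic spring magazine on a painted light grey foot 142 x 84 mm (x = -72 to +70), fixed to the bench; place and yaw vary. Origin: middle of its width, on the bench. +x is the way cassettes are pushed in (mouth at -x), z up. Tall side walls with flared front edges at x = -1 to +41 mm, 29 mm apart inside; in front of them the bay is open above and at the sides (side walls 48 mm high there)
- magazine_lips (a point): front edge of the two retaining lips, on the middle line, level with their underside: x = +7 mm, 70 mm high in the magazine's axes, which are its axes too. The lips run from here to x = +41, leave a gap of 20 mm between them (y = -10 to +10), are 3 mm thick, and their noses turn up in front of this point, out to x = +2 mm and 75 mm high
- magazine_tongue (a point): top of the tongue of the front wall: 18 mm wide, x = -52.5 to -56 mm, 58 mm high. A cassette goes in flat: with its inner end in front of the lip noses (centre at x = -34 mm or less) press it down until its top is 1 to 3 mm under the lips (centre 63 to 65 mm high; at 62 it strikes this tongue), then slide it along +x. Let go, it is lifted against the lips, centre 66 mm high
- follower (a joint): steel plate that carries the stack, x = -51 to +17 mm, lifted by a spring; value: m pressed down from its start level with the underside of the lips (70 mm high); 0.008 under one cassette, 0.016 under two, stop at 0.036. The spring lifts with 3 N at 0 and 0.15 N more for each mm; damping 30 N per m/s. Sliding a cassette in over it rubs with less than 5 N
- stop_bracket: steel bracket at the rear of the magazine with a black thumb screw (to 74 mm high); origin and axes are the magazine's. Its rod carries the back stop, an upright steel plate 26 mm wide, 22 to 69 mm high, clamped so that its front face stands somewhere from x = +19 to +37 mm. A cassette that bears on it has its centre 35 mm in front of that face. Find it by feel; a push of 5 to 8 N seats a cassette
- cassette_1_center (a point): loose, a white plastic lateral-flow test cassette, a flat box 70 mm long (x), 26 mm wide (y), 8 mm thick (z), 15 to 31 g; round sample well near its -x end, oblong result window in the middle of the top face; this point is its centre, 4 mm above its underside; axes as the cassette's. Held by its long sides with the fingers centred 18 mm from here towards -x, the fingers stay clear of lips and walls all the way home
- cassette_1_well (a point): centre of cassette_1's round sample well, 21.5 mm from its centre towards its -x end, on its top face
- cassette_2_center (a point): the other loose cassette, same as cassette_1; this point is its centre
- cassette_2_well (a point): centre of cassette_2's sample well
- cassette_1: cassette_1 itself; same point as its centre
- cassette_2: cassette_2 itself; same point as its centre
- beaker: glass beaker, 107 mm wide, 120 mm high; bystander. Origin: centre of its underside
- marker: black marker pen lying on the bench, 126 mm long, 14 mm high; bystander. Origin under its middle
- dish: petri dish, 61 mm wide, 15 mm high; bystander. Origin: centre of its underside
- bottle: small white reagent bottle with a blue cap, 42 mm wide, 68 mm high; bystander. Origin: centre of its underside
Things that resemble listed ones, but are neither listed nor needed, are in the scene too. What is shaped like the cassette_2 but brown or green is not meant.

How it is judged:
On the way, in this order (a step that is already met when the one before it is completed fails the run):
1. one cassette is under the lips and is pushed against the back stop (over 2 N) (((contact force between cassette_1 and stop_bracket above 2 N and (x of cassette_1_center in the frame of magazine between -0.0185 and 0.005 m and y of cassette_1_center in the frame of magazine between -0.003 and 0.003 m and z of cassette_1_center in the frame of magazine between 0.06 and 0.068 m and x of cassette_1_well in the frame of magazine below -0.015 m and angle between cassette_1_center's own z axis and vertical below 0.08 rad)) or (contact force between cassette_2 and stop_bracket above 2 N and (x of cassette_2_center in the frame of magazine between -0.0185 and 0.005 m and y of cassette_2_center in the frame of magazine between -0.003 and 0.003 m and z of cassette_2_center in the frame of magazine between 0.06 and 0.068 m and x of cassette_2_well in the frame of magazine below -0.015 m and angle between cassette_2_center's own z axis and vertical below 0.08 rad)))), for 0.02 s.
2. with that one in the magazine, the other cassette is pushed against the back stop above it (over 2 N) ((((contact force between cassette_2 and stop_bracket above 2 N and (x of cassette_2_center in the frame of magazine between -0.0185 and 0.005 m and y of cassette_2_center in the frame of magazine between -0.003 and 0.003 m and z of cassette_2_center in the frame of magazine between 0.06 and 0.068 m and x of cassette_2_well in the frame of magazine below -0.015 m and angle between cassette_2_center's own z axis and vertical below 0.08 rad)) and (x of cassette_1_center in the frame of magazine between -0.0185 and 0.005 m and y of cassette_1_center in the frame of magazine between -0.003 and 0.003 m and z of cassette_1_center in the frame of magazine between 0.052 and 0.06 m and x of cassette_1_well in the frame of magazine below -0.015 m and angle between cassette_1_center's own z axis and vertical below 0.08 rad) and x of cassette_1_center in the frame of cassette_2_center between -0.002 and 0.002 m) or ((contact force between cassette_1 and stop_bracket above 2 N and (x of cassette_1_center in the frame of magazine between -0.0185 and 0.005 m and y of cassette_1_center in the frame of magazine between -0.003 and 0.003 m and z of cassette_1_center in the frame of magazine between 0.06 and 0.068 m and x of cassette_1_well in the frame of magazine below -0.015 m and angle between cassette_1_center's own z axis and vertical below 0.08 rad)) and (x of cassette_2_center in the frame of magazine between -0.0185 and 0.005 m and y of cassette_2_center in the frame of magazine between -0.003 and 0.003 m and z of cassette_2_center in the frame of magazine between 0.052 and 0.06 m and x of cassette_2_well in the frame of magazine below -0.015 m and angle between cassette_2_center's own z axis and vertical below 0.08 rad) and x of cassette_1_center in the frame of cassette_2_center between -0.002 and 0.002 m))), for 0.02 s.
At the end, for the whole second after the job is handed in: Both cassettes lie in the magazine, flat (0.08 rad), top face up, wells towards the mouth, within 3 mm of its middle line and flush with each other within 2 mm; the upper one is up against the lips, the lower one 8 mm below it (both within 2 mm); released and at rest ((((x of cassette_1_center in the frame of magazine between -0.0185 and 0.005 m and y of cassette_1_center in the frame of magazine between -0.003 and 0.003 m and z of cassette_1_center in the frame of magazine between 0.064 and 0.068 m and x of cassette_1_well in the frame of magazine below -0.015 m and angle between cassette_1_center's own z axis and vertical below 0.08 rad) and (x of cassette_2_center in the frame of magazine between -0.0185 and 0.005 m and y of cassette_2_center in the frame of magazine between -0.003 and 0.003 m and z of cassette_2_center in the frame of magazine between 0.056 and 0.06 m and x of cassette_2_well in the frame of magazine below -0.015 m and angle between cassette_2_center's own z axis and vertical below 0.08 rad)) or ((x of cassette_2_center in the frame of magazine between -0.0185 and 0.005 m and y of cassette_2_center in the frame of magazine between -0.003 and 0.003 m and z of cassette_2_center in the frame of magazine between 0.064 and 0.068 m and x of cassette_2_well in the frame of magazine below -0.015 m and angle between cassette_2_center's own z axis and vertical below 0.08 rad) and (x of cassette_1_center in the frame of magazine between -0.0185 and 0.005 m and y of cassette_1_center in the frame of magazine between -0.003 and 0.003 m and z of cassette_1_center in the frame of magazine between 0.056 and 0.06 m and x of cassette_1_well in the frame of magazine below -0.015 m and angle between cassette_1_center's own z axis and vertical below 0.08 rad))) and x of cassette_1_center in the frame of cassette_2_center between -0.002 and 0.002 m and linear speed of each of cassette_1, cassette_2 below 0.01 m/s); the robot touches nothing.
It fails at once if a cassette is pressed against the magazine (its stop and follower included) with more than 15 N (contact force between any of cassette_1, cassette_2 and magazine above 15 N).
It fails at once if the gripper or arm presses on the magazine with more than 20 N (contact force between the arm and magazine above 20 N).
It fails at once if the beaker, marker pen, petri dish or reagent bottle is moved more than 2 cm (distance of any of beaker, marker, dish, bottle from where it was at the start of the episode above 0.02 m).
It also fails if it takes over 51 s, if anything falls off the work surface, if the arm or the gripper's body presses on something with over 40 N, if the wrist force passes 120 N, or if a joint passes its speed limit or range.

ROBOT

A 7-joint arm with a two-finger parallel gripper is mounted at the origin on a cart in front of the work surface, level with it; the furniture and walls round the work are solid. World frame = base frame: x ahead of the robot, y to its left, z up, the work surface at z = 0. Lengths are in m, angles in rad, forces in N, time in s.
With the tool pointing down it reaches from about 0.35 to 0.775 m from the base axis. Payload 3.1 kg.
Tool frame: the origin (TCP) lies midway between the tips of the shut fingers; the grasp point (between the pads) lies 19 mm behind it (arm.grasp_offset is the distance from the TCP to the grasp point, in m); z points along the fingers, y is the line along which they close (so a half turn about z gives the same grasp; the last joint's range is limited). The gripper opens to 85 mm and grips with 20 to 120 N. Pads are 22 mm wide; open, the fingers measure 114 mm over their backs; the gripper's body (76 mm by 85 mm) begins 54 mm behind the grasp point. The pads swing forward as they close: fully open they stand 13 mm farther back than shut.
Start: joints at [1.113, 0.311, 0.014, 1.512, -0.004, 1.319, -0.027], TCP at [0.222, -0.503, 0.231] pointing down, gripper open.
Joint ranges: [-2.7, 2.7], [-0.3, 1.91], [-1.27, 1.3], [0.12, 2.57], [-1.44, 4.58], [0.2, 2.03], [-3.05, 3.05]. Speed limits (rad/s): [2.79, 2.79, 3.14, 3.14, 3.14, 3.14, 3.14].

INTERFACE

Orientations are given as a unit quaternion [w, x, y, z].
In Python, from bench import arm gives the robot as it stands.
- The arm moves only by the tool move_arm, never from a script. Its argument "targets" is a list of rows, each a list of 3 entries, a list of its own where there are three numbers: the shift along the world's x, y, z in mm, then the turn, a rotation vector about the world's x, y, z in rad, then the closure, from 0 (fully open) to 1 (shut). In form: [[[dx, dy, dz], [wx, wy, wz], grip], ...]. A call has 1 to 12 rows; each row shifts and turns the commanded pose from where the row before left it; what a row does not reach is not made up. A row lasts 1/12 s, in which the tool goes at most 41.7 mm and 7.16 degrees, less where a joint would pass 70% of its speed; a pose out of reach is approached as far as the arm can. A call is refused whole if a number of a shift passes 41.7 or a number of a turn 0.125, either way. A call with a gripper value outside its range is refused whole. The fingers move at their own pace and stop on an object; "newtons" is the grip in N (left out, the last holds). Time passes only in rows, so rows that do not move let the fingers close. It gives the time, the measured TCP pose, the force, the opening and the grip force at its end, in the units of the state.
- arm.read_state(): the state, without advancing time (a new reading comes with each control period).
- arm.snapshot(name): name is "scene" or "top" or "wrist"; returns a dict with "pixels" (400x640x3 uint8, red, green, blue), "z_map" (400x640 float32, m along the optical axis (not along the pixel's ray), 0 where there is no reading), "fx", "fy", "cx", "cy" (pixels), "extrinsics" (4x4, takes a point from camera to world coordinates). Camera axes: x right, y down, z forward; pixel columns grow to the right and rows downward; lengths in m; the calibration is good to about 2 mm. The wrist camera is an equidistant fisheye: a pixel r from the principal point sees the ray r / f radians off the axis. A picture is of the moment at which its call begins.
- arm.finish_job(): hands the job in; it is judged then, once.
The state is a dict: "clock": time; "q": joint angles; "joint_vel": joint speeds; "effort": joint torques, N m; "tool_pos": TCP position; "tcp_rot": TCP orientation; "wrist_force": force on the tool from outside, world axes, zero at the start; "moment": the same for the moment, N m; "grip_width": finger opening in m; "finger_force": force on a finger pad.
Only numpy, scipy, OpenCV 4.12 (cv2) and the standard library are available. Lean on these libraries where they do the work, as an engineer would, in place of code of your own. Each camera call takes 0.05 s, during which the arm holds its last target. There are 200 camera calls.

## Working session

There is one attempt and no reset: what is moved stays moved. The work goes in short steps, Python scripts to look and compute and a tool call to move; the robot and the scene stay as the last step left them, time stands still between calls to the robot, and variables do not carry over. Pictures are saved under pics/ and viewed, at most 13 in all, crops included, and the job is handed in when it is done.

Besides the shell and the picture viewer there is one more tool, called after ">>>" by a JSON object that holds its "api" and its "payload". move_arm: Moves the arm, as the interface text tells. Its arguments: {"type":"object","properties":{"targets":{"type":"array"},"newtons":{"type":"number"}},"required":["targets"]}

```bash
mkdir -p pics; python3 - <<'E'
from bench import arm
import cv2,numpy as np
s=arm.read_state();print(s)
for n in("top","scene"):
    d=arm.snapshot(n);cv2.imwrite(f"pics/{n}0.png",d["pixels"][:,:,::-1]);np.savez(f"{n}0.npz",**d)
    print(n,d["fx"],d["cx"],d["cy"],np.round(d["extrinsics"],3).tolist())
E
```

```text
{'clock': 0.0, 'q': array([ 1.11330538,  0.31172109,  0.01402607,  1.51307406, -0.00442426,
        1.31922734, -0.02721714]), 'joint_vel': array([ 0.00041649, -0.00058513, -0.00157677, -0.00188266,  0.00188693,
        0.0007525 ,  0.00218588]), 'effort': array([-4.96440916e-04, -3.79912198e+01,  1.45658450e-01, -2.30592620e+01,
        1.21671226e-02,  1.34370010e-02, -1.44068412e-05]), 'tool_pos': array([ 0.22185212, -0.50245367,  0.23021683]), 'tcp_rot': array([-1.16411134e-03,  9.78464580e-01,  2.06411304e-01, -2.88785171e-04]), 'wrist_force': array([ 0.34407144,  0.97625949, -0.35443939]), 'moment': array([ 0.05013331, -0.00983054, -0.03775872]), 'finger_force': 0.0, 'grip_width': 0.08528874442164613}
top 431.7874544249611 319.6093228289809 194.55052992723088 [[-0.026, -0.995, 0.093, 0.474], [-0.999, 0.029, 0.026, -0.023], [-0.029, -0.092, -0.995, 1.117], [0.0, 0.0, 0.0, 1.0]]
scene 471.0759554164416 317.9389363704933 197.84467117531838 [[-0.796, -0.354, 0.492, -0.029], [-0.606, 0.457, -0.651, 0.774], [0.006, -0.816, -0.578, 0.784], [0.0, 0.0, 0.0, 1.0]]
```

View pics/top0.png

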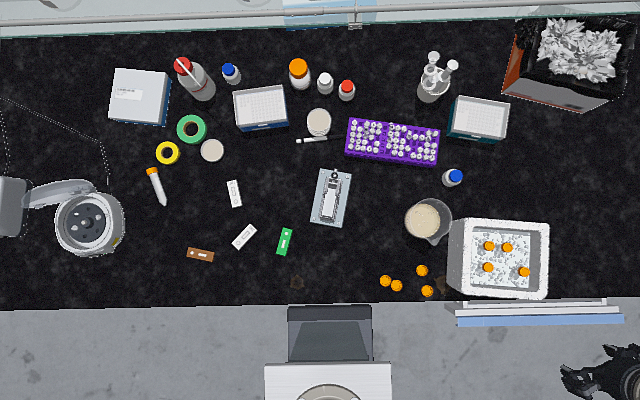

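View pics/scene0.png

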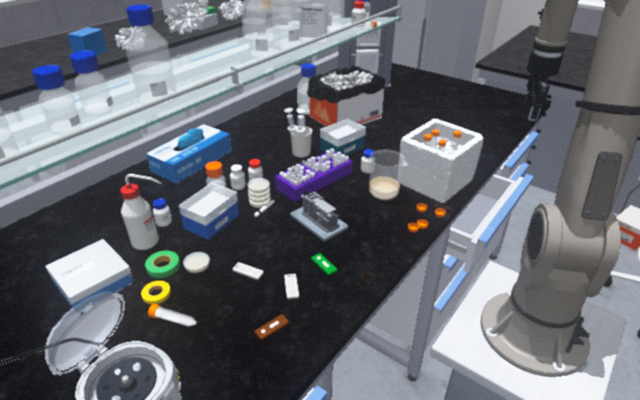

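Top picture: the two white cassettes are at (235,194) and (244,237). The look-alikes are brown at (200,254) and green at (285,241), and I exclude both by colour. The magazine is at (331,197), the dish at (212,150) and the bottle at (452,177). The beaker is at (428,220), and the pen is near (310,140). I'll check the choice in one close crop and measure.

```bash
cat > h.py <<'E'
import numpy as np,cv2
def plane(d,uv,z):
    uv=np.atleast_2d(uv).astype(float);E=d["extrinsics"]
    r=np.c_[(uv[:,0]-d["cx"])/d["fx"],(uv[:,1]-d["cy"])/d["fy"],np.ones(len(uv))]@E[:3,:3].T
    return E[:3,3]+r*((z-E[2,3])/r[:,2])[:,None]
E
python3 - <<'E'
from h import *
d=dict(np.load("top0.npz"));im=d["pixels"]
hsv=cv2.cvtColor(im,cv2.COLOR_RGB2HSV)
m=((hsv[...,2]>120)&(hsv[...,1]<60)).astype(np.uint8)
for nm,(x0,y0,x1,y1),z in(("A",(220,175,250,212),.008),("B",(226,218,264,256),.008),("mag",(300,160,365,235),.006)):
    k=np.zeros_like(m);k[y0:y1,x0:x1]=m[y0:y1,x0:x1]
    c=max(cv2.findContours(k,0,1)[0],key=cv2.contourArea)
    P=plane(d,c[:,0],z)
    r=cv2.minAreaRect((P[:,:2]*1000).astype(np.float32));print(nm,r,cv2.boxPoints(r).round().tolist())
a=cv2.resize(im[170:260,190:300],None,fx=5,fy=5,interpolation=2)[:, :,::-1]
b=cv2.resize(im[160:235,300:360],None,fx=4,fy=6,interpolation=2)[:,:,::-1]
cv2.imwrite("pics/crop1.png",np.hstack([a,b[:450]]))
E
```

```text
A ((587.0030517578125, 228.66729736328125), (69.40548706054688, 26.82012176513672), 11.967448234558105) [[550.0, 235.0], [556.0, 208.0], [624.0, 223.0], [618.0, 249.0]]
B ((474.5783996582031, 203.98208618164062), (26.203096389770508, 69.86286926269531), 45.796382904052734) [[440.0, 219.0], [490.0, 170.0], [509.0, 189.0], [459.0, 238.0]]
mag ((571.2387084960938, -21.31515121459961), (83.63057708740234, 146.0444793701172), 77.60550689697266) [[491.0, -46.0], [634.0, -78.0], [652.0, 4.0], [509.0, 35.0]]
```

View pics/crop1.png

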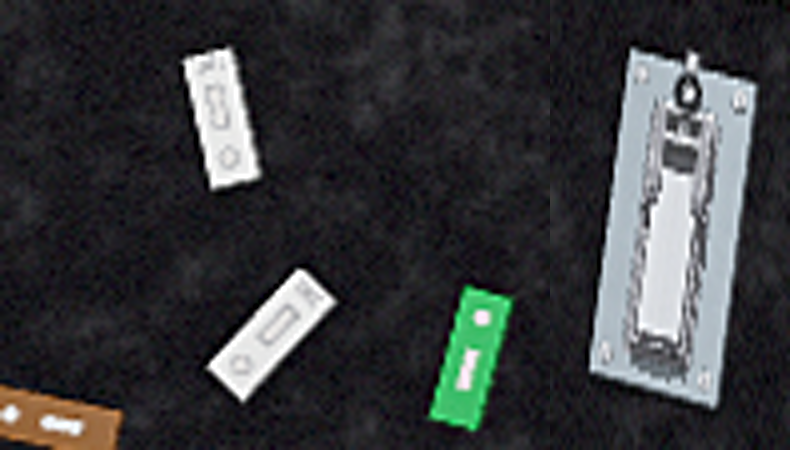

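The crop shows both white cassettes with their wells at the near end, crop pixels (230,157) and (240,363). The brown and green look-alikes are left out. The magazine mouth faces the robot and the thumb screw is at the far end.

Estimates:

| Item | Position (mm) | Yaw |
|---|---|---|
| Cassette A | (587,229) | +12° |
| Cassette B | (475,204) | -44° |
| Magazine origin | about (570,-21) | -12.5° |

I'm moving above A's grasp point, (569,225).

>>> {"api": "move_arm", "payload": {"targets": [[[16,33,0],[0,0,-0.0094],0.4],[[16,33,0],[0,0,-0.0094],0.4],[[16,33,0],[0,0,-0.0094],0.4],[[16,33,0],[0,0,-0.0094],0.4],[[16,33,0],[0,0,-0.0094],0.4],[[16,33,0],[0,0,-0.0094],0.4],[[16,33,0],[0,0,-0.0094],0.4],[[16,33,0],[0,0,-0.0094],0.4],[[16,33,0],[0,0,-0.0094],0.4],[[16,33,0],[0,0,-0.0094],0.4],[[16,33,0],[0,0,-0.0094],0.4]], "newtons": 40}}

```text
clock: 1.02
tool_pos: [0.3982, -0.1384, 0.2311]
tcp_rot: [0.0, 0.988, 0.155, -0.0]
wrist_force: [0.3, -0.7, -0.4]
grip_width: 0.0511
finger_force: 0.0
```

>>> {"api": "move_arm", "payload": {"targets": [[[16,33,0],[0,0,-0.0094],0.4],[[16,33,0],[0,0,-0.0094],0.4],[[16,33,0],[0,0,-0.0094],0.4],[[16,33,-10],[0,0,-0.0094],0.4],[[16,33,-15],[0,0,-0.0094],0.4],[[16,33,-15],[0,0,-0.0094],0.4],[[16,33,-15],[0,0,-0.0094],0.4],[[16,33,-15],[0,0,-0.0094],0.4],[[16,33,-10],[0,0,-0.0094],0.4],[[16,33,-10],[0,0,-0.0094],0.4],[[11,33,-10],[0,0,-0.0094],0.4],[[0,0,0],[0,0,0],0.4]]}}

```text
clock: 2.02
tool_pos: [0.5668, 0.2322, 0.1279]
tcp_rot: [-0.004, 0.994, 0.109, -0.002]
wrist_force: [-1.6, 1.5, 0.7]
grip_width: 0.0515
finger_force: 0.0
```

```bash
python3 - <<'E'
from bench import arm
import cv2,numpy as np
s=arm.read_state();print(s["clock"],s["tool_pos"],s["tcp_rot"],s["grip_width"],s["q"],s["wrist_force"])
d=arm.snapshot("wrist");cv2.imwrite("pics/w1.png",d["pixels"][:,:,::-1]);np.savez("w1.npz",**d)
print(d["fx"],d["fy"],d["cx"],d["cy"],np.round(d["extrinsics"],3).tolist())
E
```

```text
2.0167 [0.56679684 0.23223378 0.12790307] [-0.00368402  0.99401627  0.10914567 -0.00230198] 0.05147485887291158 [-0.08068766  0.56288892 -0.50206856  1.46383042  0.27130767  1.18700767
 -1.97155538] [-1.57812923  1.48505669  0.72821603]
309.70691628693146 309.70691628693146 315.73540482490256 200.69767191368297 [[0.216, -0.932, -0.292, 0.64], [-0.976, -0.209, -0.056, 0.246], [-0.008, 0.297, -0.955, 0.27], [0.0, 0.0, 0.0, 1.0]]
```

View pics/w1.png

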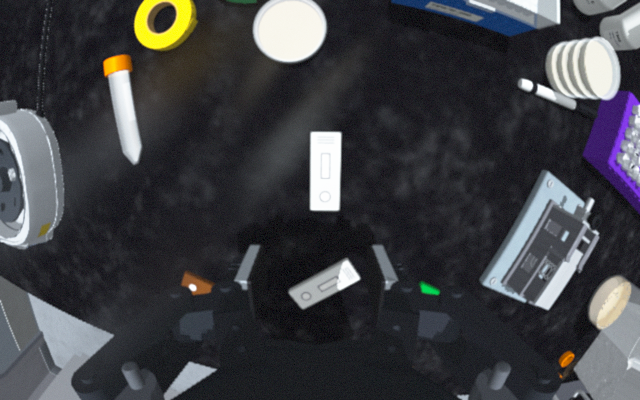

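The wrist view shows A at (325,170), lined up with the fingers and with its well at (325,197). B is at (325,283) and the magazine at (545,245). I'll measure A and B from here.

```bash
cat >> h.py <<'E'
def fplane(d,uv,z):
    K=np.array([[d["fx"],0,d["cx"]],[0,d["fy"],d["cy"]],[0,0,1.]],float)
    n=cv2.fisheye.undistortPoints(np.asarray(uv,float).reshape(-1,1,2),K,np.zeros(4)).reshape(-1,2)
    E=d["extrinsics"];r=np.c_[n,np.ones(len(n))]@E[:3,:3].T
    return E[:3,3]+r*((z-E[2,3])/r[:,2])[:,None]
def rect(d,box,z,thr=120):
    hsv=cv2.cvtColor(d["pixels"],cv2.COLOR_RGB2HSV);x0,y0,x1,y1=box
    m=((hsv[...,2]>thr)&(hsv[...,1]<60)).astype(np.uint8);k=np.zeros_like(m);k[y0:y1,x0:x1]=m[y0:y1,x0:x1]
    c=max(cv2.findContours(k,0,1)[0],key=cv2.contourArea)
    return cv2.minAreaRect((fplane(d,c[:,0],z)[:,:2]*1000).astype(np.float32))
E
python3 - <<'E'
from h import *
d=dict(np.load("w1.npz"))
print(rect(d,(295,115,355,225),.008))
print(rect(d,(280,252,365,312),.008,90))
E
```

```text
((587.1331787109375, 228.66268920898438), (70.18116760253906, 26.279747009277344), 12.221139907836914)
((475.78228759765625, 204.43087768554688), (29.58892059326172, 71.1681137084961), 45.50594711303711)
```

>>> {"api": "move_arm", "payload": {"targets": [[[0,0,0],[0,0,0],0.4],[[0,0,-30],[0,0,0],0.4],[[0,0,-30],[0,0,0],0.4],[[0,0,-25],[0,0,0],0.4],[[0,0,0],[0,0,0],0.4],[[0,0,0],[0,0,0],0.4]]}}

```text
clock: 2.57
tool_pos: [0.5686, 0.22, 0.0456]
tcp_rot: [0.001, 0.995, 0.103, -0.001]
wrist_force: [0.1, -0.7, 0.9]
grip_width: 0.0513
finger_force: 0.0
```

```bash
cat > st.py <<'E'
from bench import arm
import numpy as np
s=arm.read_state();R=s["tcp_rot"];w,x,y,z=R
from scipy.spatial.transform import Rotation as Ro
M=Ro.from_quat([x,y,z,w]).as_matrix()
print("t",s["clock"],"tcp",(s["tool_pos"]*1000).round(1),"yawx",np.degrees(np.arctan2(M[1,0],M[0,0])).round(2),"zaxis",M[:,2].round(4),"w",s["grip_width"].round(4),"ff",s["finger_force"],"F",s["wrist_force"].round(2),"M",s["moment"].round(3))
E
python3 st.py
```

```text
Traceback (most recent call last):
  File "st.py", line 6, in <module>
    print("t",s["clock"],"tcp",(s["tool_pos"]*1000).round(1),"yawx",np.degrees(np.arctan2(M[1,0],M[0,0])).round(2),"zaxis",M[:,2].round(4),"w",s["grip_width"].round(4),"ff",s["finger_force"],"F",s["wrist_force"].round(2),"M",s["moment"].round(3))
                                                                                                                                               ^^^^^^^^^^^^^^^^^^^^^
AttributeError: 'float' object has no attribute 'round'
```

>>> {"api": "move_arm", "payload": {"targets": [[[0.5,2,-15],[0,0,0.006],0.4],[[0.5,2,-15],[0,0,0],0.4],[[0,0,-5],[0,0,0],0.4],[[0,0,0],[0,0,0],0.4],[[0,0,0],[0,0,0],0.4]]}}

```text
clock: 2.98
tool_pos: [0.5713, 0.2267, 0.013]
tcp_rot: [-0.0, 0.994, 0.107, 0.001]
wrist_force: [0.2, -0.3, -1.0]
grip_width: 0.0513
finger_force: 0.0
```

```bash
sed -i 's/s\["grip_width"\].round(4)/round(s["grip_width"],4)/' st.py; python3 st.py
```

```text
t 2.9833 tcp [571.3 226.7  13. ] yawx 12.28 zaxis [ 2.4e-03  5.0e-04 -1.0e+00] w 0.0513 ff 0.0 F [ 0.21 -0.29 -1.05] M [-0.034  0.009 -0.057]
```

>>> {"api": "move_arm", "payload": {"targets": [[[-1,-1,-7],[0,0,0],0.4],[[0,0,0],[0,0,0],0.4],[[0,0,0],[0,0,0],0.4],[[0,0,0],[0,0,0],0.4]]}}

```text
clock: 3.32
tool_pos: [0.5694, 0.2258, 0.0046]
tcp_rot: [-0.0, 0.994, 0.107, 0.0]
wrist_force: [0.5, 0.5, 0.6]
grip_width: 0.0514
finger_force: 0.0
```

```bash
python3 st.py
```

```text
t 3.3167 tcp [569.4 225.8   4.6] yawx 12.32 zaxis [ 4.e-04  1.e-04 -1.e+00] w 0.0514 ff 0.0 F [0.52 0.46 0.63] M [ 0.002 -0.029  0.05 ]
```

Now I'll go down 2 mm more and grip.

>>> {"api": "move_arm", "payload": {"targets": [[[0,-0.5,-2],[0,0,0],0.5],[[0,0,0],[0,0,0],0.8],[[0,0,0],[0,0,0],0.8],[[0,0,0],[0,0,0],0.8],[[0,0,0],[0,0,0],0.8],[[0,0,0],[0,0,0],0.8]], "newtons": 60}}

```text
clock: 3.82
tool_pos: [0.5694, 0.2255, 0.0025]
tcp_rot: [-0.0, 0.994, 0.107, 0.0]
wrist_force: [-0.6, -0.1, 0.7]
grip_width: 0.0237
finger_force: 59.0
```

```bash
python3 st.py
```

```text
t 3.8167 tcp [569.4 225.5   2.5] yawx 12.32 zaxis [ 4.e-04  2.e-04 -1.e+00] w 0.0237 ff 59.02230620384216 F [-0.58 -0.11  0.69] M [0.09  0.062 0.024]
```

>>> {"api": "move_arm", "payload": {"targets": [[[0,0,20],[0,0,0],0.8],[[0,0,36],[0,0,0],0.8],[[0,0,36],[0,0,0],0.8],[[-8,-23,36],[0,0,-0.04],0.8],[[-8,-23,0],[0,0,-0.044],0.8],[[-8,-23,0],[0,0,-0.05],0.8],[[-8,-23,0],[0,0,-0.05],0.8],[[-8,-23,0],[0,0,-0.05],0.8],[[-8,-23,0],[0,0,-0.05],0.8],[[-8,-23,0],[0,0,-0.05],0.8],[[-8,-23,0],[0,0,-0.05],0.8],[[-8,-23,0],[0,0,-0.05],0.8]]}}

```text
clock: 4.82
tool_pos: [0.4968, 0.0183, 0.1287]
tcp_rot: [0.0, 0.994, -0.11, -0.0]
wrist_force: [0.7, -0.6, -0.3]
grip_width: 0.0237
finger_force: 59.0
```

>>> {"api": "move_arm", "payload": {"targets": [[[-3,-23,0],[0,0,0],0.8],[[0,0,0],[0,0,0],0.8],[[0,0,0],[0,0,0],0.8],[[0,0,0],[0,0,0],0.8],[[0,0,0],[0,0,0],0.8]]}}

```text
clock: 5.23
tool_pos: [0.4947, -0.0021, 0.1288]
tcp_rot: [-0.001, 0.994, -0.108, 0.0]
wrist_force: [0.1, 0.5, -0.9]
grip_width: 0.0237
finger_force: 59.0
```

```bash
python3 st.py; python3 - <<'E'
from bench import arm
import cv2,numpy as np
d=arm.snapshot("wrist");cv2.imwrite("pics/w2.png",d["pixels"][:,:,::-1]);np.savez("w2.npz",**d)
E
python3 st.py
```

```text
t 5.2333 tcp [494.7  -2.1 128.8] yawx -12.42 zaxis [ 2.e-04  1.e-03 -1.e+00] w 0.0237 ff 58.95281910896301 F [ 0.14  0.55 -0.87] M [-0.013 -0.025  0.018]
t 5.2833 tcp [494.7  -2.1 128.8] yawx -12.4 zaxis [ 1.e-04  9.e-04 -1.e+00] w 0.0239 ff 58.95283877849579 F [ 0.58 -0.24 -0.74] M [0.01  0.078 0.   ]
```

View pics/w2.png

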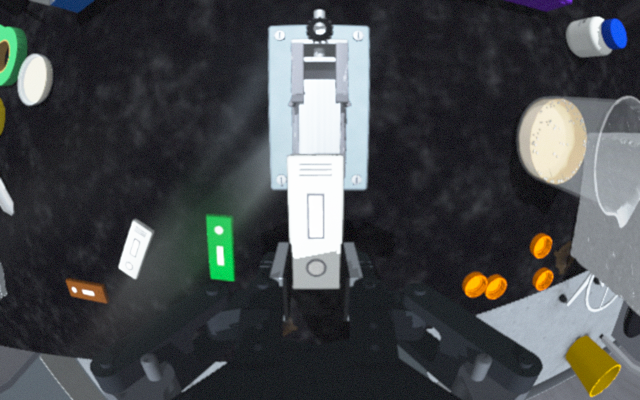

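The view shows the held cassette level and straight at (316,220) with its well at (316,267), nearest the robot. The magazine lies ahead on the same line, with the foot at columns 270–367 and rows 27–190. Next I'll measure both relative to each other.

```bash
python3 - <<'E'
from h import *
d=dict(np.load("w2.npz"));im=d["pixels"].astype(int)
print(np.round(d["extrinsics"],4).tolist())
for r in (60,110,150): print(r,im[r,262:278].tolist()[::3], im[r,360:374].tolist()[::3])
hsv=cv2.cvtColor(d["pixels"],cv2.COLOR_RGB2HSV);m=(hsv[...,2]>110)
L=[];Rr=[]
for r in range(35,178,3):
    row=m[r]; a=np.flatnonzero(row[255:300])[0]+255; b=np.flatnonzero(row[340:385])[-1]+340
    L.append((a-.5,r));Rr.append((b+.5,r))
z=.006
for nm in("z6",):
    A=fplane(d,L,z)*1000;B=fplane(d,Rr,z)*1000
    for P in(A,B):
        vx,vy,x0,y0=cv2.fitLine(P[:,:2].astype(np.float32),cv2.DIST_HUBER,0,.01,.01).ravel();s=np.sign(vx)
        print("yaw",np.degrees(np.arctan2(vy*s,vx*s)),"n-offset at P",x0,y0)
    a=np.radians(-12.4);u=np.array([np.cos(a),np.sin(a)]);n=np.array([-u[1],u[0]])
    print("lat L,R",np.median(A[:,:2]@n),np.median(B[:,:2]@n),"width",np.median(A[:,:2]@n)-np.median(B[:,:2]@n),"mid",(np.median(A[:,:2]@n)+np.median(B[:,:2]@n))/2)
# front edge of foot, and rear edge at columns by sides
f=[(c,np.flatnonzero(m[178:200,c])[-1]+178.5) for c in list(range(272,284))+list(range(348,362))]
F=fplane(d,f,z)*1000;print("front along",np.median(F[:,:2]@u))
f=[(c,np.flatnonzero(m[15:40,c])[0]+14.5) for c in list(range(275,295))+list(range(342,362))]
F=fplane(d,f,z)*1000;print("rear along",np.median(F[:,:2]@u))
# cassette: side edges
cl=[];cr=[]
for r in range(165,225,3):
    g=np.abs(np.diff(im[r].sum(1)));
    cl.append((280+np.argmax(g[280:300])+.5+.0,r));cr.append((334+np.argmax(g[334:354])+.5,r))
z=.134
A=fplane(d,cl,z)*1000;B=fplane(d,cr,z)*1000
print("cass lat",np.median(A[:,:2]@n),np.median(B[:,:2]@n))
for P in(A,B):
    vx,vy,_,_=cv2.fitLine(P[:,:2].astype(np.float32),cv2.DIST_HUBER,0,.01,.01).ravel();print(np.degrees(np.arctan2(vy,vx)))
f=[(c,150+np.argmax(np.abs(np.diff(im[148:164,c].sum(1))))-1.5) for c in range(292,340,3)]
print(f[:4]);F=fplane(d,f,z)*1000;print("cass front along",np.median(F[:,:2]@u), "tcp",np.array([494.7,-2.1])@u,np.array([494.7,-2.1])@n)
E
```

```text
[[-0.216, -0.9334, -0.2866, 0.5667], [-0.9764, 0.2061, 0.0648, -0.0195], [-0.0014, 0.2939, -0.9558, 0.2707], [0.0, 0.0, 0.0, 1.0]]
60 [[46, 46, 54], [48, 53, 58], [124, 141, 151], [203, 223, 235], [206, 228, 237], [209, 230, 240]] [[207, 229, 239], [211, 230, 239], [208, 228, 238], [133, 150, 161], [36, 39, 45]]
110 [[42, 41, 44], [25, 29, 36], [108, 121, 132], [204, 224, 235], [204, 227, 236], [205, 228, 237]] [[208, 229, 238], [212, 232, 240], [212, 230, 240], [111, 124, 135], [41, 41, 46]]
150 [[93, 100, 106], [99, 108, 114], [105, 114, 119], [188, 208, 220], [196, 218, 228], [198, 220, 230]] [[200, 222, 233], [202, 223, 233], [189, 211, 226], [55, 59, 65], [39, 38, 44]]
yaw -13.892198 n-offset at P 588.06226 18.33192
yaw -12.375967 n-offset at P 561.94116 -64.59479
lat L,R 143.78883555588112 57.58186708978235 width 86.20696846609877 mid 100.68535132283174
front along 486.6843584430082
rear along 631.7215581080536
cass lat 115.8129511622204 90.42402207589447
-13.848302
-10.929197
[(292, np.float64(155.5)), (295, np.float64(154.5)), (298, np.float64(154.5)), (301, np.float64(153.5))]
cass front along 537.1395595567774 tcp 483.6107202789637 104.17855456504441
```

```bash
cat >> h.py <<'E'
def cloud(d,stride=1):
    v,u=np.mgrid[0:400:stride,0:640:stride];uv=np.c_[u.ravel(),v.ravel()].astype(float)
    K=np.array([[d["fx"],0,d["cx"]],[0,d["fy"],d["cy"]],[0,0,1.]],float)
    n=cv2.fisheye.undistortPoints(uv.reshape(-1,1,2),K,np.zeros(4)).reshape(-1,2)
    Z=d["z_map"][::stride,::stride].ravel();E=d["extrinsics"]
    P=np.c_[n*Z[:,None],Z]@E[:3,:3].T+E[:3,3]
    P[Z<=0]=np.nan
    return (P*1000).reshape(v.shape+(3,))
E
python3 - <<'E'
from h import *
d=dict(np.load("w2.npz"));im=d["pixels"].astype(int)
P=cloud(d);a=np.radians(-12.4);u=np.array([np.cos(a),np.sin(a)]);n=np.array([-u[1],u[0]])
s=P[...,:2]@u;l=P[...,:2]@n;z=P[...,2]
for r in range(160,280,15): print(r,"cass z at cols", z[r,[295,305,316,328,338]].round(1), s[r,316].round(1))
print("foot z",z[[60,100,140,180],278].round(1),z[[60,100,140,180],360].round(1))
hsv=cv2.cvtColor(d["pixels"],cv2.COLOR_RGB2HSV);m=(hsv[...,2]>140)
zf=.004
L=[];R=[]
for r in range(40,140,3):
    L.append((np.flatnonzero(m[r,262:290])[0]+261.5,r));R.append((np.flatnonzero(m[r,350:380])[-1]+350.5,r))
A=fplane(d,L,zf)*1000;B=fplane(d,R,zf)*1000
for Q in(A,B):
    vx,vy,x0,y0=cv2.fitLine(Q[:,:2].astype(np.float32),cv2.DIST_HUBER,0,.01,.01).ravel();print(np.degrees(np.arctan2(vy,vx)))
print(np.median(A[:,:2]@n),np.median(B[:,:2]@n))
# heights bands: lateral extents per along-slice above 60mm (walls/lips)
k=(z>62)&(z<90)&(s>520)&(s<650)
for s0 in range(540,620,6):
    q=k&(s>=s0)&(s<s0+6)
    if q.sum()>3: print(s0,q.sum(),l[q].min().round(1),l[q].max().round(1),"zmax",z[q].max().round(1))
E
```

```text
160 cass z at cols [134.2 133.9 134.  133.7 134.6] 534.6
175 cass z at cols [133.2 134.1 134.  133.7 134.4] 527.8
190 cass z at cols [133.9 133.3 133.3 133.5 133.3] 520.6
205 cass z at cols [133.6 132.9 134.  134.6 133.8] 513.5
220 cass z at cols [133.4 134.4 133.  133.9 135.8] 505.7
235 cass z at cols [133.9 134.  134.3 133.4 133.3] 498.5
250 cass z at cols [133.2 134.1 134.3 134.3 134.1] 490.5
265 cass z at cols [133.9 133.9 133.6 133.1 133.3] 481.7
foot z [14.  13.  14.2 15.2] [13.  13.7 13.5 15.3]
-12.201851
-12.815013
143.94893711882492 57.703907030921236
540 667 -181.6 113.8 zmax 89.8
546 665 -180.9 113.8 zmax 90.0
552 726 -179.9 114.5 zmax 89.9
558 799 -178.1 120.5 zmax 90.0
564 810 -175.1 118.6 zmax 90.0
570 794 -171.2 118.0 zmax 89.9
576 527 -165.1 118.6 zmax 89.9
582 357 -156.3 118.5 zmax 90.0
588 392 -130.8 118.6 zmax 86.1
594 236 82.5 118.5 zmax 74.8
600 425 83.3 118.0 zmax 74.8
606 212 91.9 109.2 zmax 75.0
612 139 92.6 109.0 zmax 74.9
618 6 97.6 104.6 zmax 72.1
```

The depth map puts the cassette top at 133.8 mm and level. The foot top is at 13.5 mm and the magazine origin at along 560, lateral about 101, in axes turned -12.5°. I'm going to x≈-38 just above the follower and will look again there.

>>> {"api": "move_arm", "payload": {"targets": [[[0,-2,-10],[0,0,0],0.8],[[5,-1.5,-12],[0,0,0],0.8],[[5,-1.2,-12],[0,0,-0.001],0.8],[[5,-1,-10],[0,0,0],0.8],[[4,-1,-9],[0,0,0],0.8],[[0,0,0],[0,0,0],0.8],[[0,0,0],[0,0,0],0.8],[[0,0,0],[0,0,0],0.8]]}}

```text
clock: 5.95
tool_pos: [0.5136, -0.0102, 0.0758]
tcp_rot: [-0.0, 0.994, -0.11, -0.0]
wrist_force: [0.4, 0.4, 0.4]
grip_width: 0.0237
finger_force: 59.0
```

```bash
python3 st.py; cat > look.py <<'E'
import sys
from bench import arm
from h import *
n=sys.argv[1];d=arm.snapshot("wrist");np.savez(n+".npz",**d);im=d["pixels"][30:330,200:440,::-1]
cv2.imwrite(f"pics/{n}.png",cv2.resize(im,None,fx=2,fy=2,interpolation=2))
P=cloud(d);a=np.radians(-12.5);u=np.array([np.cos(a),np.sin(a)]);nn=np.array([-u[1],u[0]])
s=P[...,:2]@u;l=P[...,:2]@nn;z=P[...,2]
p=arm.read_state()["tool_pos"][:2]*1000;print("tcp s,l",(p@u).round(1),(p@nn).round(1))
k=(abs(l-102)<25)
for s0 in range(480,640,6):
    q=k&(s>=s0)&(s<s0+6)&(z>60)&(z<95)
    if q.sum()>3:print(s0,q.sum(),"l",np.percentile(l[q],[0,1,99,100]).round(1),"z",np.percentile(z[q],[2,50,98]).round(1))
E
python3 look.py w3
```

```text
t 5.95 tcp [513.6 -10.2  75.8] yawx -12.59 zaxis [-3.e-04  2.e-04 -1.e+00] w 0.0237 ff 58.95937263965607 F [0.43 0.42 0.44] M [ 0.031  0.012 -0.046]
tcp s,l 503.7 101.2
486 323 l [ 87.8  88.3 112.  112.5] z [79.3 80.5 81.6]
492 506 l [ 88.1  88.2 112.  112.1] z [79.6 80.7 90.8]
498 526 l [ 87.8  87.9 111.9 112. ] z [79.6 80.8 89.7]
504 761 l [ 77.   77.3 125.  125.5] z [79.6 81.  94.6]
510 1076 l [ 77.   79.6 123.9 125.3] z [79.  81.3 94.1]
516 637 l [ 87.1  87.2 114.8 114.9] z [69.4 80.6 82. ]
522 648 l [ 87.3  87.4 114.5 114.7] z [70.1 80.7 82. ]
528 677 l [ 87.5  87.6 114.4 114.9] z [69.8 80.6 81.9]
534 714 l [ 87.6  87.7 114.7 114.9] z [69.5 80.7 81.9]
540 714 l [ 87.7  87.9 114.5 114.6] z [78.7 80.6 81.9]
546 749 l [ 87.3  87.4 114.4 114.9] z [70.1 80.6 81.8]
552 939 l [ 87.3  87.5 114.7 114.8] z [68.4 80.  81.8]
558 888 l [ 81.5  82.5 120.6 121.7] z [68.1 69.7 74.5]
564 949 l [ 83.6  84.3 119.3 119.5] z [68.2 70.3 74. ]
570 975 l [ 83.7  83.9 119.4 120. ] z [68.2 70.2 73.4]
576 538 l [ 83.8  83.8 119.2 119.7] z [68.4 72.1 73.6]
582 416 l [ 83.8  84.4 119.6 119.8] z [71.  72.3 73.7]
588 739 l [ 83.7  83.9 119.5 119.6] z [65.  71.5 73.4]
594 440 l [ 83.9  84.  119.4 119.7] z [70.3 72.3 73.6]
600 803 l [ 84.   84.6 119.  119.6] z [62.2 69.7 73.8]
606 383 l [ 93.   93.1 110.1 110.3] z [64.1 72.1 74. ]
612 281 l [ 94.5  94.9 108.8 109.7] z [64.1 72.5 74.1]
618 4 l [101.4 101.4 102.3 102.3] z [71.2 71.6 72. ]
```

View pics/w3.png

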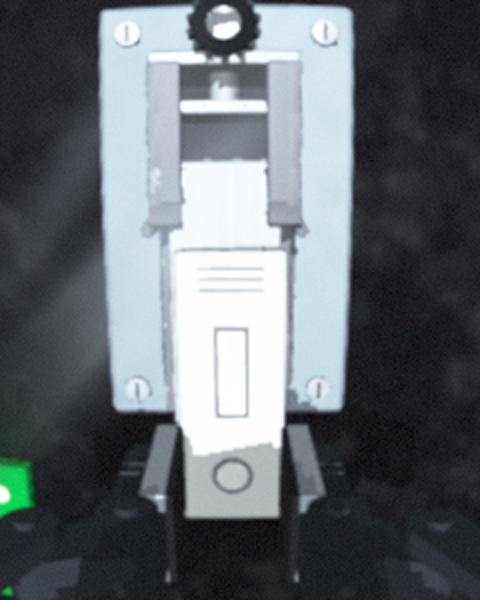

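The view shows the cassette front edge at crop (175–285,250) and the lip noses at (165,222) and (288,222). The stop plate is at (224,105). The cassette sits slightly to the right of the middle line, so I'll measure its edges at its own height.

```bash
python3 - <<'E'
from h import *
d=dict(np.load("w3.npz"));P=cloud(d);a=np.radians(-12.5);u=np.array([np.cos(a),np.sin(a)]);n=np.array([-u[1],u[0]])
s=P[...,:2]@u;l=P[...,:2]@n;z=P[...,2]
g=lambda w:(P[...,:2])
k=(z>79)&(z<83)&(s>515)
for r in range(156,250,12):
    c=np.flatnonzero(k[r,270:360])+270
    e=fplane(d,[(c[0]-.5,r),(c[-1]+.5,r)],.0806)*1000
    print(r,c[0],c[-1],(e[:,:2]@u).round(1),(e[:,:2]@n).round(2),(e[:,:2]@n).mean().round(2))
for r in (75,100,120,135):  # walls outer at z 73
    c=np.flatnonzero((z[r,260:370]>64)&(z[r,260:370]<76))+260
    e=fplane(d,[(c[0]-.5,r),(c[-1]+.5,r)],.0735)*1000
    print("wall",r,c[0],c[-1],(e[:,:2]@u).round(1),(e[:,:2]@n).round(2),(e[:,:2]@n).mean().round(2))
c=[(c,np.flatnonzero(k[130:180,c])[0]+129.5) for c in range(292,338,4)];print("front s",(fplane(d,c,.0806)[:,:2]*1000@u).round(1))
E
```

```text
156 287 341 [556.6 556.5] [112.93  88.32] 100.62
168 287 342 [551.1 551. ] [113.05  87.78] 100.42
180 288 342 [545.5 545.4] [112.74  87.68] 100.21
192 288 342 [539.8 539.8] [112.89  87.57] 100.23
204 288 342 [534. 534.] [113.06  87.44] 100.25
216 289 342 [528.1 528. ] [112.77  87.29] 100.03
228 289 342 [522.  521.9] [112.97  87.13] 100.05
240 290 342 [515.6 515.6] [112.7   86.95] 99.82
wall 75 274 350 [593.7 593.5] [119.1   83.85] 101.47
wall 100 274 349 [581.9 581.7] [119.21  84.27] 101.74
wall 120 274 350 [572.6 572.4] [119.37  83.73] 101.55
wall 135 274 349 [565.5 565.4] [119.52  84.1 ] 101.81
front s [557.2 557.2 556.7 557.2 557.2 557.2 557.1 556.7 557.1 557.6 556.7 557.2]
```

>>> {"api": "move_arm", "payload": {"targets": [[[0.3,1.2,-2],[0,0,-0.003],0.8],[[0,0,-2],[0,0,0],0.8],[[0,0,-2],[0,0,0],0.8],[[0,0,-2],[0,0,0],0.8],[[0,0,-2],[0,0,0],0.8],[[0,0,-2],[0,0,0],0.8],[[0,0,0],[0,0,0],0.8],[[0,0,0],[0,0,0],0.8],[[0,0,0],[0,0,0],0.8]]}}

```text
clock: 6.75
tool_pos: [0.5142, -0.0089, 0.064]
tcp_rot: [-0.0, 0.994, -0.111, 0.0]
wrist_force: [1.0, 0.9, 3.1]
grip_width: 0.0235
finger_force: 59.4
```

```bash
python3 st.py; python3 look.py w4 | grep -E "tcp|^(516|522|528|534|540|546|552) "
```

```text
t 6.75 tcp [514.2  -8.9  64. ] yawx -12.76 zaxis [ 9.e-04  4.e-04 -1.e+00] w 0.0235 ff 59.40459609031677 F [1.   0.89 3.07] M [ 0.323 -0.048  0.057]
tcp s,l 504.0 102.6
516 610 l [ 88.5  88.6 114.3 114.4] z [67.6 69.1 70.3]
522 623 l [ 88.7  88.8 114.1 114.6] z [67.6 69.  70.4]
528 664 l [ 88.8  89.  114.3 114.5] z [67.8 69.1 70.4]
534 691 l [ 89.   89.1 114.1 114.3] z [67.9 69.2 70.3]
540 700 l [ 89.1  89.2 114.  114.5] z [67.8 69.1 70.2]
546 732 l [ 88.6  88.8 114.2 114.3] z [67.8 69.2 70.5]
552 885 l [ 88.2  88.8 114.1 114.7] z [60.5 68.8 70.4]
```

View pics/w4.png

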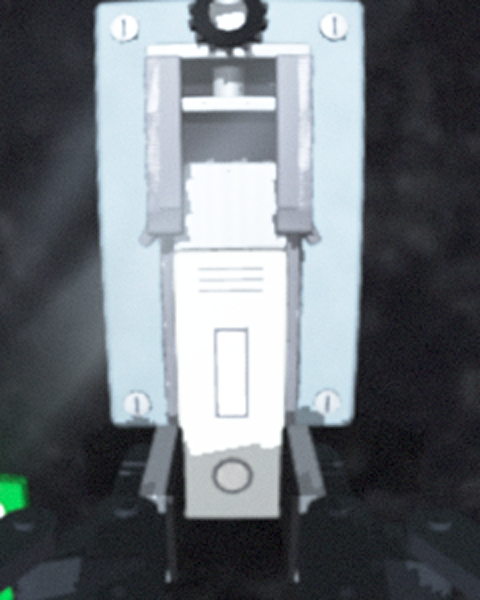

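The cassette is now centred: its middle is at crop column 230, and the walls' and lips' middle is at 229. Its top is at 69.1 mm and level. I'll press 1.2 mm more, then slide about 15 mm.

>>> {"api": "move_arm", "payload": {"targets": [[[0,0,-1.2],[0,0,0],0.8],[[0,0,0],[0,0,0],0.8],[[2,-0.4,0],[0,0,0],0.8],[[2,-0.5,0],[0,0,0],0.8],[[2,-0.4,0],[0,0,0],0.8],[[2,-0.5,0],[0,0,0],0.8],[[2,-0.4,0],[0,0,0],0.8],[[0,0,0],[0,0,0],0.8],[[0,0,0],[0,0,0],0.8]]}}

```text
clock: 7.55
tool_pos: [0.5242, -0.012, 0.0626]
tcp_rot: [0.0, 0.994, -0.111, 0.0]
wrist_force: [-0.8, -0.5, 4.5]
grip_width: 0.0237
finger_force: 59.4
```

```bash
python3 st.py; python3 - <<'E'
from h import *
d=dict(np.load("w4.npz"));a=np.radians(-12.5);u=np.array([np.cos(a),np.sin(a)])
P=cloud(d);print("stop top z",P[75:90,312,2].round(1))
print("stop top edges s", (fplane(d,[(314,78.5),(314,84.5)],.069)[:,:2]*1000@u).round(1))
E
```

```text
t 7.55 tcp [524.2 -12.   62.6] yawx -12.8 zaxis [ 4.e-04 -6.e-04 -1.e+00] w 0.0237 ff 59.40941333770752 F [-0.78 -0.47  4.45] M [-0.067  0.203 -0.01 ]
stop top z [54.8 55.5 53.7 54.9 68.  69.4 68.6 68.4 68.1 67.8 64.7 59.6 50.7 42.8
 34.1]
stop top edges s [591.3 588.6]
```

>>> {"api": "move_arm", "payload": {"targets": [[[2,-0.2,0],[0,0,0.002],0.8],[[2,-0.3,0],[0,0,0.002],0.8],[[2,-0.4,0],[0,0,0],0.8],[[2,-0.5,0],[0,0,0],0.8],[[2,-0.4,0],[0,0,0],0.8],[[2,-0.5,0],[0,0,0],0.8],[[2,-0.4,0],[0,0,0],0.8],[[0,0,0],[0,0,0],0.8],[[0,0,0],[0,0,0],0.8]]}}

```text
clock: 8.3
tool_pos: [0.5385, -0.0141, 0.0628]
tcp_rot: [-0.0, 0.994, -0.109, 0.001]
wrist_force: [-0.4, 0.1, 4.0]
grip_width: 0.0239
finger_force: 59.4
```

```bash
python3 st.py; python3 look.py w5 | grep -E "tcp|^(504|510|516|522|528|534|540|546|552) "
```

```text
t 8.3 tcp [538.5 -14.1  62.8] yawx -12.55 zaxis [ 0.0013  0.     -1.    ] w 0.0239 ff 59.422332644462585 F [-0.38  0.14  4.01] M [0.06  0.175 0.02 ]
tcp s,l 528.8 102.8
510 227 l [ 89.3  89.9 113.6 114.1] z [66.2 67.5 68.4]
516 528 l [ 89.7  89.8 113.6 113.7] z [66.6 67.8 91.7]
522 606 l [ 89.3  89.4 113.5 113.6] z [66.7 68.  90.6]
528 645 l [ 78.1  89.5 113.5 126.1] z [66.5 67.8 93.9]
534 2084 l [ 77.   77.4 126.4 127. ] z [66.8 78.2 93.7]
540 607 l [ 88.6  88.7 114.5 114.7] z [66.1 67.7 68.9]
546 631 l [ 88.9  89.  114.3 114.4] z [66.4 67.8 69. ]
552 665 l [ 88.9  89.2 114.7 114.8] z [66.3 67.8 69.1]
```

View pics/w5.png

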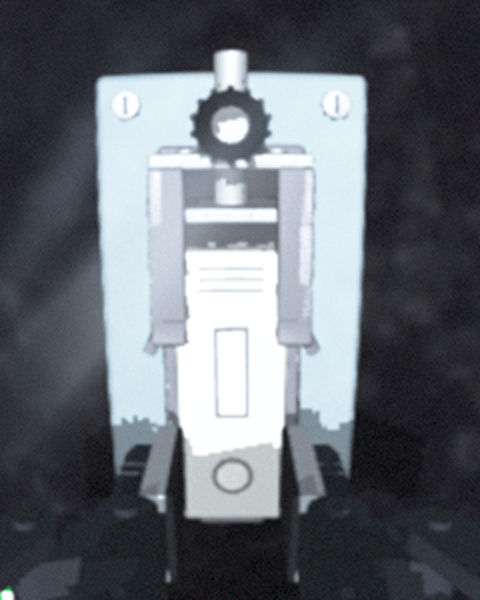

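The cassette is under the lips and centred at crop column 231. Its front edge is at crop row 250 and the stop is at row 220, a gap of about 6–7 mm. I'll creep in.

>>> {"api": "move_arm", "payload": {"targets": [[[1,-0.2,0],[0,0,0],0.8],[[1,-0.2,0],[0,0,0],0.8],[[1,-0.2,0],[0,0,0],0.8],[[1,-0.2,0],[0,0,0],0.8],[[0.7,-0.2,0],[0,0,0],0.8],[[0,0,0],[0,0,0],0.8],[[0,0,0],[0,0,0],0.8]]}}

```text
clock: 8.93
tool_pos: [0.5427, -0.0151, 0.0626]
tcp_rot: [0.0, 0.994, -0.109, 0.0]
wrist_force: [-1.1, 1.0, 3.9]
grip_width: 0.0238
finger_force: 59.4
```

>>> {"api": "move_arm", "payload": {"targets": [[[0.5,-0.1,0],[0,0,0],0.8],[[0.3,-0.1,0],[0,0,0],0.8],[[0,0,0],[0,0,0],0.8]]}}

```text
clock: 9.18
tool_pos: [0.5433, -0.0153, 0.0626]
tcp_rot: [0.0, 0.994, -0.109, -0.0]
wrist_force: [-2.2, 0.3, 4.0]
grip_width: 0.0235
finger_force: 59.4
```

>>> {"api": "move_arm", "payload": {"targets": [[[0.5,-0.1,0],[0,0,0],0.8],[[0.3,-0.1,0],[0,0,0],0.8],[[0,0,0],[0,0,0],0.8]]}}

```text
clock: 9.43
tool_pos: [0.5442, -0.0155, 0.0626]
tcp_rot: [-0.0, 0.994, -0.109, 0.0]
wrist_force: [-2.5, 1.3, 3.0]
grip_width: 0.0234
finger_force: 59.4
```

>>> {"api": "move_arm", "payload": {"targets": [[[0.5,-0.1,0],[0,0,0],0.8],[[0.3,-0.1,0],[0,0,0],0.8],[[0,0,0],[0,0,0],0.8]]}}

```text
clock: 9.68
tool_pos: [0.5448, -0.0157, 0.0626]
tcp_rot: [-0.0, 0.994, -0.109, -0.0]
wrist_force: [-1.4, 1.5, 4.5]
grip_width: 0.0238
finger_force: 59.4
```

>>> {"api": "move_arm", "payload": {"targets": [[[0.5,-0.1,0],[0,0,0],0.8],[[0.3,-0.1,0],[0,0,0],0.8],[[0,0,0],[0,0,0],0.8]]}}

```text
clock: 9.93
tool_pos: [0.5449, -0.0157, 0.0624]
tcp_rot: [0.0, 0.994, -0.109, -0.001]
wrist_force: [-4.0, 0.8, 4.2]
grip_width: 0.0231
finger_force: 59.5
```

Motion stalls at x = 544.9 with the force rising, so this is contact. I'll push a little more, to 5–8 N.

>>> {"api": "move_arm", "payload": {"targets": [[[0.4,-0.1,0],[0,0,0],0.8],[[0,0,0],[0,0,0],0.8],[[0,0,0],[0,0,0],0.8]]}}

```text
clock: 10.18
tool_pos: [0.5449, -0.0157, 0.0623]
tcp_rot: [0.0, 0.994, -0.109, -0.001]
wrist_force: [-4.8, 1.2, 4.5]
grip_width: 0.0235
finger_force: 59.6
```

>>> {"api": "move_arm", "payload": {"targets": [[[0.4,-0.1,0],[0,0,0],0.8],[[0,0,0],[0,0,0],0.8],[[0,0,0],[0,0,0],0.8]]}}

```text
clock: 10.43
tool_pos: [0.5449, -0.0157, 0.0622]
tcp_rot: [0.0, 0.994, -0.109, -0.002]
wrist_force: [-5.3, 1.4, 5.3]
grip_width: 0.0234
finger_force: 59.6
```

>>> {"api": "move_arm", "payload": {"targets": [[[0.4,-0.1,0],[0,0,0],0.8],[[0,0,0],[0,0,0],0.8],[[0,0,0],[0,0,0],0.8]]}}

```text
clock: 10.68
tool_pos: [0.545, -0.0157, 0.0621]
tcp_rot: [0.0, 0.994, -0.109, -0.002]
wrist_force: [-6.7, -0.3, 5.1]
grip_width: 0.0237
finger_force: 59.6
```

>>> {"api": "move_arm", "payload": {"targets": [[[0,0,0],[0,0,0],0.4],[[0,0,0],[0,0,0],0.4],[[0,0,0],[0,0,0],0.4],[[0,0,20],[0,0,0],0.4],[[0,0,30],[0,0,0],0.4],[[-10,10,30],[0,0,0],0.4],[[0,0,0],[0,0,0],0.4],[[0,0,0],[0,0,0],0.4]]}}

```text
clock: 11.35
tool_pos: [0.5391, -0.0056, 0.1448]
tcp_rot: [-0.0, 0.994, -0.109, 0.003]
wrist_force: [0.4, 0.2, -0.4]
grip_width: 0.0516
finger_force: 0.0
```

```bash
python3 st.py; python3 look.py w6 | grep -E "tcp|^(504|510|516|522|528|534|540|546|552) "; python3 - <<'E'
from h import *
d=dict(np.load("w6.npz"));cv2.imwrite("pics/w6f.png",d["pixels"][...,::-1])
E
```

```text
t 11.35 tcp [539.1  -5.6 144.8] yawx -12.49 zaxis [ 6.3e-03 -1.0e-04 -1.0e+00] w 0.0516 ff 0.0 F [ 0.37  0.19 -0.42] M [-0.041  0.022 -0.011]
tcp s,l 526.3 110.1
504 61 l [ 89.5  89.9 114.7 114.7] z [60.2 61.2 62.4]
510 236 l [ 88.7  88.8 114.7 114.7] z [60.2 61.4 62.6]
516 144 l [ 88.   88.  114.5 114.7] z [66.3 69.3 70.5]
522 265 l [ 88.1  88.2 114.5 114.5] z [67.8 69.3 70.4]
528 274 l [ 88.3  88.3 114.4 114.4] z [67.7 69.4 70.8]
534 283 l [ 88.5  88.7 114.4 114.4] z [68.  69.3 70.5]
540 285 l [ 88.6  88.8 114.3 114.4] z [68.  69.3 70.6]
546 291 l [ 88.8  88.9 114.3 115.2] z [68.1 69.3 70.9]
552 295 l [ 89.   89.  115.2 115.2] z [66.8 69.5 70.7]
```

View pics/w6f.png

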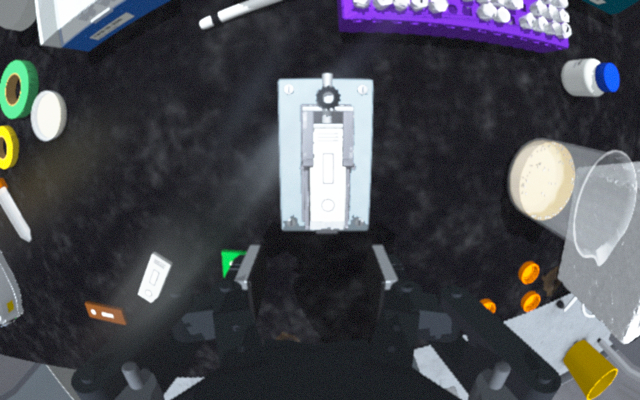

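The wrist view shows the first cassette home under the lips at (327,175) with its well at (328,205) and its top at about 69.5 mm. B waits at (155,278). I'm moving above B's grasp point, (462,217), with yaw -44.3°.

>>> {"api": "move_arm", "payload": {"targets": [[[-9,20,0],[0,0,-0.06],0.4],[[-11,32,0],[0,0,-0.08],0.4],[[-11,34,0],[0,0,-0.08],0.4],[[-11,34,0],[0,0,-0.085],0.4],[[-11,34,0],[0,0,-0.085],0.4],[[-11,34,-5],[0,0,-0.085],0.4],[[-10,34,-10],[0,0,-0.08],0.4],[[0,0,-15],[0,0,0],0.4],[[0,0,0],[0,0,0],0.4],[[0,0,0],[0,0,0],0.4],[[0,0,0],[0,0,0],0.4],[[0,0,0],[0,0,0],0.4]]}}

```text
clock: 12.4
tool_pos: [0.4641, 0.2142, 0.1127]
tcp_rot: [0.0, 0.925, -0.379, 0.0]
wrist_force: [-0.2, -0.0, -0.5]
grip_width: 0.0513
finger_force: 0.0
```

```bash
python3 st.py; python3 - <<'E'
from bench import arm
from h import *
d=arm.snapshot("wrist");np.savez("w7.npz",**d)
print(rect(d,(270,105,370,240),.008),rect(d,(270,105,370,240),.008,150))
g=rect(d,(270,105,370,240),.008);a=np.radians(g[2]-90 if g[1][0]<g[1][1] else g[2])
print(np.degrees(a),np.array(g[0])-18*np.array([np.cos(a),np.sin(a)]))
E
```

```text
t 12.4 tcp [464.1 214.2 112.7] yawx -44.53 zaxis [ 7.e-04 -5.e-04 -1.e+00] w 0.0513 ff 0.0 F [-0.2  -0.03 -0.46] M [-0.029 -0.074  0.017]
((474.61090087890625, 203.5424041748047), (26.767322540283203, 69.65706634521484), 45.18472671508789) ((475.0929870605469, 203.38729858398438), (26.28069305419922, 68.89669799804688), 46.01072311401367)
-44.81527328491212 [461.84200908 216.2292242 ]
```

>>> {"api": "move_arm", "payload": {"targets": [[[-1,1,-25],[0,0,0],0.4],[[-1,1,-30],[0,0,0],0.4],[[0,0,-25],[0,0,0],0.4],[[0,0,-12],[0,0,0],0.4],[[0,0,-8],[0,0,0],0.4],[[0,0,-6],[0,0,0],0.4],[[0,0,0],[0,0,0],0.4],[[0,0,0],[0,0,0],0.4],[[0,0,0],[0,0,0],0.4]]}}

```text
clock: 13.2
tool_pos: [0.4621, 0.2183, 0.0078]
tcp_rot: [-0.001, 0.926, -0.378, 0.001]
wrist_force: [-0.0, -0.8, -0.3]
grip_width: 0.0509
finger_force: 0.0
```

```bash
python3 st.py
```

```text
t 13.2 tcp [462.1 218.3   7.8] yawx -44.36 zaxis [ 0.0024  0.0011 -1.    ] w 0.0509 ff 0.0 F [-0.01 -0.78 -0.31] M [-0.008  0.016 -0.003]
```

>>> {"api": "move_arm", "payload": {"targets": [[[0,-1,-3],[0,0,0],0.4],[[0,0,0],[0,0,0],0.4],[[0,0,0],[0,0,0],0.4]]}}

```text
clock: 13.45
tool_pos: [0.4611, 0.2167, 0.0039]
tcp_rot: [-0.0, 0.926, -0.377, 0.0]
wrist_force: [-0.4, -0.8, -0.3]
grip_width: 0.0511
finger_force: 0.0
```

```bash
python3 st.py
```

```text
t 13.45 tcp [461.1 216.7   3.9] yawx -44.36 zaxis [ 4.e-04  1.e-04 -1.e+00] w 0.0511 ff 0.0 F [-0.38 -0.77 -0.27] M [ 0.001 -0.003  0.092]
```

>>> {"api": "move_arm", "payload": {"targets": [[[0.7,-0.5,-1.5],[0,0,0],0.5],[[0,0,0],[0,0,0],0.8],[[0,0,0],[0,0,0],0.8],[[0,0,0],[0,0,0],0.8],[[0,0,0],[0,0,0],0.8],[[0,0,0],[0,0,0],0.8]], "newtons": 60}}

```text
clock: 13.95
tool_pos: [0.4619, 0.2165, 0.0024]
tcp_rot: [-0.0, 0.926, -0.377, 0.0]
wrist_force: [0.5, -0.1, 2.9]
grip_width: 0.0236
finger_force: 59.1
```

```bash
python3 st.py
```

```text
t 13.95 tcp [461.9 216.5   2.4] yawx -44.34 zaxis [ 6.e-04  3.e-04 -1.e+00] w 0.0236 ff 59.09537494182587 F [ 0.47 -0.12  2.89] M [-0.037  0.056 -0.055]
```

>>> {"api": "move_arm", "payload": {"targets": [[[0,0,20],[0,0,0],0.8],[[0,0,36],[0,0,0],0.8],[[0,0,36],[0,0,0.04],0.8],[[5,-20,36],[0,0,0.06],0.8],[[6,-26,0],[0,0,0.06],0.8],[[6,-26,0],[0,0,0.06],0.8],[[6,-26,0],[0,0,0.06],0.8],[[6,-26,0],[0,0,0.06],0.8],[[6,-26,0],[0,0,0.06],0.8],[[6,-26,0],[0,0,0.06],0.8],[[6,-26,0],[0,0,0.06],0.8],[[4.3,-23.2,0],[0,0,0.035],0.8]]}}

```text
clock: 14.95
tool_pos: [0.5129, -0.011, 0.1297]
tcp_rot: [0.0, 0.994, -0.108, -0.0]
wrist_force: [0.7, -0.3, 0.5]
grip_width: 0.0237
finger_force: 58.9
```

>>> {"api": "move_arm", "payload": {"targets": [[[0,0,-12],[0,0,0],0.8],[[0,0,-15],[0,0,0],0.8],[[0,0,-15],[0,0,0],0.8],[[0,0,-10],[0,0,0],0.8],[[0,0,0],[0,0,0],0.8],[[0,0,0],[0,0,0],0.8],[[0,0,0],[0,0,0],0.8]]}}

```text
clock: 15.53
tool_pos: [0.5135, -0.0086, 0.0787]
tcp_rot: [-0.0, 0.994, -0.109, 0.001]
wrist_force: [-1.3, -0.1, -0.3]
grip_width: 0.024
finger_force: 58.9
```

```bash
python3 st.py; python3 look.py w8
```

```text
t 15.5333 tcp [513.5  -8.6  78.7] yawx -12.52 zaxis [ 1.2e-03  1.0e-04 -1.0e+00] w 0.024 ff 58.910794258117676 F [-1.31 -0.1  -0.32] M [ 0.077  0.045 -0.003]
tcp s,l 503.4 102.8
480 25 l [ 89.3  89.9 112.9 113. ] z [82.1 83.1 84. ]
486 446 l [ 89.3  89.7 113.6 114. ] z [82.5 83.6 85. ]
492 508 l [ 89.7  89.7 113.6 113.7] z [82.5 83.7 93.7]
498 523 l [ 89.4  89.4 113.5 113.6] z [82.5 83.7 92.1]
504 789 l [ 77.1  77.4 126.6 126.9] z [82.4 83.9 94.6]
510 904 l [ 80.   83.5 119.9 122.8] z [82.3 84.  94.6]
516 602 l [ 88.8  89.3 114.4 114.9] z [82.2 83.6 84.7]
522 646 l [ 88.8  88.9 114.7 114.9] z [82.  83.6 84.9]
528 659 l [ 88.9  89.1 114.5 114.7] z [82.1 83.7 84.8]
534 697 l [ 89.1  89.3 114.8 115. ] z [82.2 83.6 84.8]
540 721 l [ 89.3  89.4 114.7 114.8] z [82.1 83.6 84.8]
546 731 l [ 89.4  89.6 114.8 115.2] z [82.1 83.6 84.8]
552 934 l [ 88.9  89.4 114.8 115.1] z [68.2 78.1 84.6]
558 822 l [ 82.   82.7 120.7 121.6] z [68.  69.8 74.7]
564 926 l [ 83.6  84.1 119.2 119.6] z [68.2 70.5 73.9]
570 898 l [ 84.   84.3 119.4 119.5] z [68.2 70.2 73.3]
576 972 l [ 83.7  84.3 119.3 119.7] z [68.2 70.3 73.3]
582 920 l [ 83.7  83.9 119.3 119.9] z [68.2 70.4 73.3]
588 698 l [ 83.7  84.3 119.2 119.3] z [67.3 71.4 73.5]
594 428 l [ 83.7  83.9 119.7 119.9] z [67.3 72.2 73.8]
600 754 l [ 83.9  84.4 118.9 119.8] z [62.5 69.7 73.7]
606 366 l [ 93.3  93.4 110.2 110.4] z [64.3 72.1 74.4]
612 271 l [ 93.7  94.6 108.5 109.8] z [63.8 72.3 74.1]
618 5 l [101.3 101.3 102.2 102.2] z [70.9 72.2 72.8]
```

View pics/w8.png

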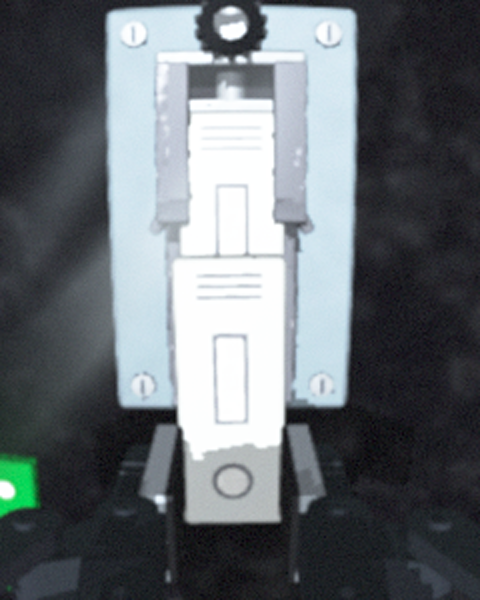

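The second cassette is centred at crop column 230, with the magazine middle at 231 and the first cassette home at (232,160). Its top is level at 83.6 mm. I'll press it down.

>>> {"api": "move_arm", "payload": {"targets": [[[0,-0.3,-2.5],[0,0,0],0.8],[[0,0,-2.5],[0,0,0],0.8],[[0,0,-2],[0,0,0],0.8],[[0,0,-2],[0,0,0],0.8],[[0,0,-2],[0,0,0],0.8],[[0,0,-2],[0,0,0],0.8],[[0,0,-2],[0,0,0],0.8],[[0,0,-0.5],[0,0,0],0.8],[[0,0,0],[0,0,0],0.8],[[0,0,0],[0,0,0],0.8]]}}

```text
clock: 16.42
tool_pos: [0.5133, -0.0092, 0.0629]
tcp_rot: [-0.0, 0.994, -0.109, 0.0]
wrist_force: [-0.9, 0.0, 4.6]
grip_width: 0.0238
finger_force: 59.5
```

```bash
python3 st.py; python3 look.py w9 | grep -E "tcp|^(486|498|516|522|528|534|540|546|552|558|570|582) "
```

```text
t 16.4167 tcp [513.3  -9.2  62.9] yawx -12.55 zaxis [ 8.e-04 -0.e+00 -1.e+00] w 0.0238 ff 59.458136558532715 F [-0.87  0.02  4.59] M [-0.027  0.06   0.002]
tcp s,l 503.1 102.2
486 446 l [ 88.7  89.1 113.1 113.5] z [66.4 67.6 72.3]
498 617 l [ 88.8  88.8 112.9 113. ] z [66.7 68.  91.1]
516 606 l [ 88.2  88.3 113.8 113.9] z [66.6 68.  69.2]
522 634 l [ 88.3  88.4 114.1 114.3] z [66.5 68.1 69.4]
528 669 l [ 88.4  88.5 113.9 114. ] z [66.8 68.1 69.3]
534 709 l [ 88.6  88.7 114.2 114.5] z [66.8 68.2 69.3]
540 701 l [ 88.7  88.9 114.1 114.2] z [66.9 68.2 69.5]
546 740 l [ 88.9  89.  114.4 114.6] z [66.9 68.3 69.5]
552 730 l [ 88.9  89.  114.  114.5] z [60.1 66.8 69.3]
558 713 l [ 81.6  82.6 120.7 121.5] z [60.  61.1 74.6]
570 919 l [ 83.5  84.  119.5 119.6] z [60.1 71.6 73.5]
582 923 l [ 83.8  84.2 119.2 119.4] z [60.  71.5 73.4]
```

Flat at 68.1 mm, with the lower cassette's top at about 60 mm. I'll slide in.

>>> {"api": "move_arm", "payload": {"targets": [[[2,-0.4,0],[0,0,0],0.8],[[2,-0.4,0],[0,0,0],0.8],[[2,-0.5,0],[0,0,0],0.8],[[2,-0.4,0],[0,0,0],0.8],[[2,-0.4,0],[0,0,0],0.8],[[2,-0.5,0],[0,0,0],0.8],[[0,0,0],[0,0,0],0.8],[[0,0,0],[0,0,0],0.8]]}}

```text
clock: 17.13
tool_pos: [0.5255, -0.0119, 0.0627]
tcp_rot: [-0.0, 0.994, -0.109, 0.0]
wrist_force: [-2.1, 0.5, 5.0]
grip_width: 0.0242
finger_force: 59.5
```

```bash
python3 st.py
```

```text
t 17.1333 tcp [525.5 -11.9  62.7] yawx -12.55 zaxis [ 9.e-04 -0.e+00 -1.e+00] w 0.0242 ff 59.468650817871094 F [-2.07  0.47  4.96] M [0.105 0.272 0.024]
```

>>> {"api": "move_arm", "payload": {"targets": [[[2,-0.4,0],[0,0,0],0.8],[[2,-0.4,0],[0,0,0],0.8],[[2,-0.4,0],[0,0,0],0.8],[[2,-0.4,0],[0,0,0],0.8],[[2,-0.4,0],[0,0,0],0.8],[[2,-0.4,0],[0,0,0],0.8],[[1.5,-0.4,0],[0,0,0],0.8],[[0,0,0],[0,0,0],0.8],[[0,0,0],[0,0,0],0.8]]}}

```text
clock: 17.88
tool_pos: [0.539, -0.0147, 0.0627]
tcp_rot: [-0.0, 0.994, -0.109, 0.001]
wrist_force: [-1.0, -0.2, 4.6]
grip_width: 0.0238
finger_force: 59.5
```

```bash
python3 st.py
```

```text
t 17.8833 tcp [539.  -14.7  62.7] yawx -12.55 zaxis [ 1.e-03 -1.e-04 -1.e+00] w 0.0238 ff 59.472516775131226 F [-0.95 -0.18  4.62] M [0.044 0.316 0.006]
```

>>> {"api": "move_arm", "payload": {"targets": [[[1,-0.2,0],[0,0,0],0.8],[[1,-0.2,0],[0,0,0],0.8],[[1,-0.2,0],[0,0,0],0.8],[[0.8,-0.2,0],[0,0,0],0.8],[[0,0,0],[0,0,0],0.8],[[0,0,0],[0,0,0],0.8]]}}

```text
clock: 18.38
tool_pos: [0.5424, -0.0155, 0.0626]
tcp_rot: [0.0, 0.994, -0.109, 0.0]
wrist_force: [-2.0, 0.1, 4.2]
grip_width: 0.0235
finger_force: 59.5
```

>>> {"api": "move_arm", "payload": {"targets": [[[0.5,-0.1,0],[0,0,0],0.8],[[0.3,-0.1,0],[0,0,0],0.8],[[0,0,0],[0,0,0],0.8]]}}

```text
clock: 18.63
tool_pos: [0.543, -0.0156, 0.0626]
tcp_rot: [-0.0, 0.994, -0.109, -0.0]
wrist_force: [-2.9, 0.6, 4.3]
grip_width: 0.0239
finger_force: 59.5
```

>>> {"api": "move_arm", "payload": {"targets": [[[0.5,-0.1,0],[0,0,0],0.8],[[0.3,-0.1,0],[0,0,0],0.8],[[0,0,0],[0,0,0],0.8]]}}

```text
clock: 18.88
tool_pos: [0.5439, -0.0158, 0.0626]
tcp_rot: [-0.0, 0.994, -0.109, 0.0]
wrist_force: [-1.7, 0.7, 5.7]
grip_width: 0.0235
finger_force: 59.5
```

>>> {"api": "move_arm", "payload": {"targets": [[[0.5,-0.1,0],[0,0,0],0.8],[[0.3,-0.1,0],[0,0,0],0.8],[[0,0,0],[0,0,0],0.8]]}}

```text
clock: 19.13
tool_pos: [0.5447, -0.016, 0.0626]
tcp_rot: [0.0, 0.994, -0.109, 0.0]
wrist_force: [-2.0, 1.2, 4.9]
grip_width: 0.0237
finger_force: 59.5
```

>>> {"api": "move_arm", "payload": {"targets": [[[0.5,-0.1,0],[0,0,0],0.8],[[0.3,-0.1,0],[0,0,0],0.8],[[0,0,0],[0,0,0],0.8]]}}

```text
clock: 19.38
tool_pos: [0.5456, -0.0162, 0.0626]
tcp_rot: [-0.0, 0.994, -0.109, 0.0]
wrist_force: [-2.9, 0.3, 3.7]
grip_width: 0.0238
finger_force: 59.5
```

>>> {"api": "move_arm", "payload": {"targets": [[[0.5,-0.1,0],[0,0,0],0.8],[[0,0,0],[0,0,0],0.8],[[0,0,0],[0,0,0],0.8]]}}

```text
clock: 19.63
tool_pos: [0.546, -0.0163, 0.0626]
tcp_rot: [0.0, 0.994, -0.109, 0.0]
wrist_force: [-2.7, 0.1, 4.5]
grip_width: 0.0237
finger_force: 59.5
```

>>> {"api": "move_arm", "payload": {"targets": [[[0.4,-0.1,0],[0,0,0],0.8],[[0,0,0],[0,0,0],0.8],[[0,0,0],[0,0,0],0.8]]}}

```text
clock: 19.88
tool_pos: [0.5463, -0.0164, 0.0626]
tcp_rot: [0.0, 0.994, -0.109, -0.0]
wrist_force: [-2.4, 0.0, 4.7]
grip_width: 0.0237
finger_force: 59.5
```

>>> {"api": "move_arm", "payload": {"targets": [[[0.4,-0.1,0],[0,0,0],0.8],[[0,0,0],[0,0,0],0.8],[[0,0,0],[0,0,0],0.8]]}}

```text
clock: 20.13
tool_pos: [0.5463, -0.0164, 0.0625]
tcp_rot: [0.0, 0.994, -0.109, -0.0]
wrist_force: [-3.1, 0.1, 5.7]
grip_width: 0.0237
finger_force: 59.5
```

>>> {"api": "move_arm", "payload": {"targets": [[[0.5,-0.1,0],[0,0,0],0.8],[[0,0,0],[0,0,0],0.8],[[0,0,0],[0,0,0],0.8]]}}

```text
clock: 20.38
tool_pos: [0.5463, -0.0164, 0.0624]
tcp_rot: [0.0, 0.994, -0.109, -0.001]
wrist_force: [-4.2, 0.0, 6.6]
grip_width: 0.0238
finger_force: 59.6
```

>>> {"api": "move_arm", "payload": {"targets": [[[0.5,-0.1,0],[0,0,0],0.8],[[0,0,0],[0,0,0],0.8],[[0,0,0],[0,0,0],0.8]]}}

```text
clock: 20.63
tool_pos: [0.5463, -0.0164, 0.0623]
tcp_rot: [0.0, 0.994, -0.109, -0.002]
wrist_force: [-3.5, 1.2, 5.7]
grip_width: 0.0234
finger_force: 59.6
```

>>> {"api": "move_arm", "payload": {"targets": [[[0.5,-0.1,0],[0,0,0],0.8],[[0,0,0],[0,0,0],0.8],[[0,0,0],[0,0,0],0.8]]}}

```text
clock: 20.88
tool_pos: [0.5463, -0.0164, 0.0621]
tcp_rot: [0.0, 0.994, -0.109, -0.002]
wrist_force: [-5.2, 1.5, 6.9]
grip_width: 0.0236
finger_force: 59.6
```

>>> {"api": "move_arm", "payload": {"targets": [[[0.5,-0.1,0],[0,0,0],0.8],[[0,0,0],[0,0,0],0.8],[[0,0,0],[0,0,0],0.8]]}}

```text
clock: 21.13
tool_pos: [0.5463, -0.0164, 0.062]
tcp_rot: [0.0, 0.994, -0.109, -0.003]
wrist_force: [-6.3, 1.8, 6.7]
grip_width: 0.0235
finger_force: 59.6
```

>>> {"api": "move_arm", "payload": {"targets": [[[0.4,-0.1,0],[0,0,0],0.8],[[0,0,0],[0,0,0],0.8],[[0,0,0],[0,0,0],0.8]]}}

```text
clock: 21.38
tool_pos: [0.5463, -0.0164, 0.0619]
tcp_rot: [0.0, 0.994, -0.109, -0.003]
wrist_force: [-5.6, 1.9, 6.9]
grip_width: 0.024
finger_force: 59.6
```

It bears on the stop with about 6 N. I'll release, retreat upward and check.

>>> {"api": "move_arm", "payload": {"targets": [[[0,0,0],[0,0,0],0.4],[[0,0,0],[0,0,0],0.4],[[0,0,0],[0,0,0],0.4],[[0,0,20],[0,0,0],0.4],[[0,0,30],[0,0,0],0.4],[[-10,0,30],[0,0,0],0.4],[[0,0,0],[0,0,0],0.4],[[0,0,0],[0,0,0],0.4],[[0,0,0],[0,0,0],0.4],[[0,0,0],[0,0,0],0.4]]}}

```text
clock: 22.22
tool_pos: [0.5384, -0.0173, 0.1412]
tcp_rot: [0.0, 0.994, -0.109, -0.001]
wrist_force: [-0.3, 0.9, 0.4]
grip_width: 0.0512
finger_force: 0.0
```

```bash
python3 st.py; python3 look.py w10; python3 - <<'E'
from h import *
d=dict(np.load("w10.npz"));im=d["pixels"][90:250,260:390,::-1]
cv2.imwrite("pics/w10c.png",cv2.resize(im,None,fx=3.6,fy=3.6,interpolation=2))
E
```

```text
t 22.2167 tcp [538.4 -17.3 141.2] yawx -12.56 zaxis [-2.4e-03 -1.0e-04 -1.0e+00] w 0.0512 ff 0.0 F [-0.26  0.89  0.41] M [-0.01   0.025 -0.013]
tcp s,l 529.3 99.7
516 132 l [ 87.7  87.7 113.8 113.8] z [67.1 69.3 70.6]
522 275 l [ 87.7  87.8 113.7 113.7] z [67.7 69.4 70.8]
528 279 l [ 87.9  87.9 113.6 113.6] z [68.1 69.4 70.6]
534 295 l [ 87.9  88.  114.2 114.3] z [67.7 69.3 70.5]
540 297 l [ 88.   88.1 114.1 114.1] z [67.9 69.4 70.6]
546 291 l [ 88.1  88.1 113.9 114. ] z [67.6 69.3 70.7]
552 303 l [ 88.1  88.2 113.8 113.9] z [67.9 69.4 70.8]
558 397 l [ 81.5  82.9 121.  121.1] z [68.  69.8 74.7]
564 426 l [ 84.3  84.4 118.8 118.9] z [68.3 70.4 73.8]
570 448 l [ 84.4  84.4 119.4 119.5] z [68.2 70.1 73.5]
576 444 l [ 83.7  84.1 119.3 119.4] z [68.  70.5 73.2]
582 467 l [ 83.7  83.9 119.1 119.4] z [68.  70.1 73.5]
588 372 l [ 83.8  83.9 119.1 119.2] z [67.7 71.1 73.4]
594 211 l [ 83.9  83.9 119.7 119.8] z [70.7 72.3 73.7]
600 349 l [ 83.7  83.8 119.1 119.6] z [67.9 69.8 73.9]
606 201 l [ 94.   94.  110.1 110.1] z [63.7 72.2 74.2]
612 146 l [ 94.   94.6 108.8 109.4] z [63.7 72.5 74.1]
```

View pics/w10c.png

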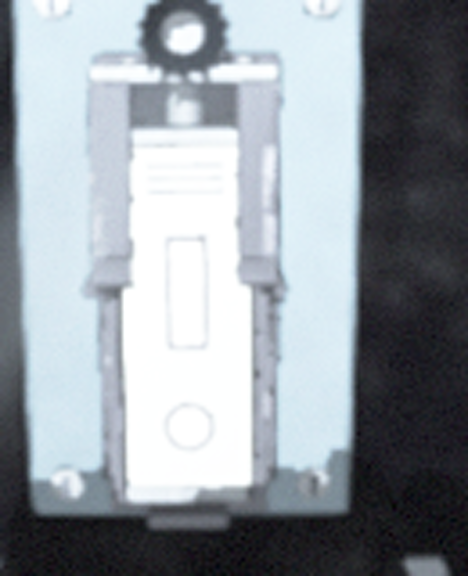

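The crop shows the upper cassette home under the lips and against the stop, at crop (187,290) with its well at (188,427). It is level and centred, and its near edge is where the first one's was. I'm handing in the job.

```bash
python3 -c "
from bench import arm
print(arm.finish_job())"
```

```text
the job is handed in; nothing more can be done
None
```

I loaded both cassettes into the magazine, top face up and wells towards the mouth, each pushed against the back stop with about 6 N, and handed the job in at about 22 s. The upper one checks out flat and under the lips, but I couldn't see the lower one after the second went in, and the hand-in returned no verdict.

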